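# Set the saw guide's length stop and load the batten

## Task

Get the saw guide ready for sawing a 120 mm block: lift the release bar of the length stop, slide the stop to 120 mm from the saw slot while holding the bar up, and let it drop into that notch. Take the round-ended square batten out of the stock box and lay it flat in the guide's channel, its square end butted against the stop and its round end out through the saw box. Leave the other offcuts and the tools where they are.

Things in the scene. Friction and masses are not known exactly. Their poses are not given: they have to be found in the camera images.
- saw_guide: Bench saw guide, fixed: plywood bed 180 x 390 x 22 mm. Origin on the bench, on the channel's centre line, right under the saw slot; x across the guide, y along the channel from the saw slot towards the length stop, z up. In this frame (mm): bed x -55 to 125, y -85 to 305, top z 22. The stop's notched aluminium rail is at x 60 to 90, tooth tops z 42, a tooth every 20 mm.
- saw_slot (a point): Middle of the 4 mm saw slot, on the bed; axes as the guide's. The slot cuts the saw box: two upright wooden walls from y -70 to 14 mm, 60 mm high above the bed, inner faces at x -24 and 24 (a 48 mm channel, no room for fingers beside a piece). Beyond it the channel has only a low fence on the rear side, x 24 to 34, 10 mm high above the bed; its front side is open.
- stop (a joint): Slide of the length stop (grey carriage on the notched rail): distance in m of the stop's face from the saw slot's middle, along the guide's y. Notches hold it at 0.06, 0.08 ... 0.24 with about 2 mm play either way; with the release bar up it slides with 2 to 4 N. Travel 0.058 to 0.242.
- release_bar (a joint): Lift of the release bar in m: 0 = down, its pawl fully in a notch; lifted 0.008 or more it clears the notches; it ends at 0.013. Weight and spring push it down with 4 to 6 N. Let go between notches, it rides down into the nearest one and takes the stop along.
- bar_mid (a point): Middle of the release bar, moves with it; axes as the guide's. A level round steel bar along the guide's x, 14 mm thick, 76 mm long, on two thin posts 58 mm apart; 50 mm is free between them. A cross link rising with it lies 36 mm lower. Bar centre is 112 mm above the bench when down, 30 mm past the stop's face (guide's y) and 75 mm behind the channel's centre line (guide's x).
- stop_face (a point): Centre of the stop's face, on the channel's centre line, 20 mm above the bed (42 mm above the bench); axes as the guide's. The face is 44 mm wide, its top 66 mm above the bench, and it looks towards the saw slot (guide's -y). The carriage reaches 60 mm behind it and is as high.
- stock_box: Low plywood pigeonhole, fixed, 168 mm wide, 150 deep, 62 high, with three open cells side by side (48 mm wide, 51 high, 54 apart, floor 5 mm above the bench). Origin on the bench under the middle of the open front; x runs into the box (the open side faces -x, about towards the robot), y along the front, z up.
- batten: The piece to load: light wooden batten 40 x 40 x 180 mm, about 0.2 kg, its -x end rounded in plan (radius 20 mm), its +x end square. Origin at the centre of its underside; z up. It starts in one of the three cells, round end 70 to 80 mm out, the rest under the box's top. Once home only the part 15 to 95 mm from its square end, 12 mm or more above the bed, is free for fingers.
- batten_square_end (a point): Centre of the batten's square end face, 20 mm above its underside.
- lath: Flat wooden lath 38 x 12 mm, 138 mm long, in another cell, nearly all inside; leave it. Origin in its underside, 25 mm from its front end.
- offcut: Square wooden offcut 30 x 30 mm, 133 mm long, square at both ends, in another cell, nearly all inside; leave it. Origin in its underside, 20 mm from its front end.
- frame_saw: Piercing saw with a U-shaped steel frame and wooden handle, 270 x 120 mm, lying flat; leave it. Origin under the middle of its blade line.
- pliers: Flat-nose pliers, 190 mm, lying flat; leave them. Origin under their middle.
- g_clamp: Dark steel G-clamp, about 90 x 180 mm, lying flat behind the guide; leave it. Origin under its middle.
- hammer: Bench hammer with a wooden handle, 240 mm, lying behind the guide; leave it. Origin under its middle.
- bench_brush: Bench brush, 210 mm, lying at the left; leave it. Origin under its middle.
- oil_bottle: White oil bottle, 48 mm diameter, 110 mm high, standing at the left; leave it. Origin under its middle.
There are look-alikes about, which are no part of the job. Leave any grey look-alike of the batten alone.

How it is judged:
On the way, in this order (a step that is already met when the one before it is completed fails the run):
1. the release bar is lifted clear of the notches (value of joint release_bar above 0.007 m), for 0.1 s.
2. the stop has caught the 120 mm notch with its release bar down (value of joint stop between 0.115 and 0.125 m and value of joint release_bar below 0.003 m), for 0.3 s.
At the end, for the whole second after the job is handed in: Stop caught in the 120 mm notch (115 to 125 mm from the saw slot), release bar down (within 3 mm); batten flat on the bed in the channel, at rest, along the guide (within 0.08 rad), square end against the stop (gap under 4 mm, within 14 mm of its middle), round end out through the saw box (all of step 2 and y of batten_square_end in the frame of stop_face between -0.004 and 0.004 m and x of batten_square_end in the frame of stop_face between -0.014 and 0.014 m and z of batten in the frame of saw_guide between 0.019 and 0.026 m and angle between the x axis of batten and the y axis of saw_guide, either way round below 0.08 rad and angle between batten's own z axis and vertical below 0.05 rad and linear speed of batten below 0.02 m/s); the robot touches nothing.
It fails at once if another offcut or a tool was displaced by more than 30 mm (distance of any of lath, offcut, frame_saw, pliers, g_clamp, hammer, bench_brush, oil_bottle from where it was at the start of the episode above 0.03 m).
It also fails if it takes over 64 s, if anything falls off the work surface, if the arm or the gripper's body presses on something with over 40 N, if the wrist force passes 120 N, or if a joint passes its speed limit or range.

## Robot

A 6-joint arm with a two-finger parallel gripper is mounted at the origin on the work surface. World frame = base frame: x ahead of the robot, y to its left, z up, the work surface at z = 0. Lengths are in m, angles in rad, forces in N, time in s.
With the tool pointing down it reaches from about 0.275 to 1 m from the base axis. Payload 8.4 kg.
Tool frame: the origin (TCP) lies at the very end of the fingers, on their centre line; the grasp point (between the pads) lies 19 mm behind it; z points along the fingers, x is the direction in which the jaws open and shut, and the axes are right-handed (so a half turn about z gives the same grasp; the last joint's range is limited). The gripper opens to 85 mm and grips with 20 to 120 N. Pads are 22 mm wide; open, the fingers measure 114 mm over their backs; the gripper's body (76 mm by 85 mm) begins 54 mm behind the grasp point. The pads swing forward as they close: fully open they stand 13 mm farther back than shut.
Start: joints at [-1.326, 0.353, 1.633, -0, 1.155, -0.002], TCP at [0.153, -0.606, 0.231] pointing down, gripper open.
Joint ranges: [-2.63, 2.63], [-0.92, 2.1], [0.06, 2.66], [-1.3, 4.44], [0, 2.69], [-3.02, 3.02]. Speed limits (rad/s): [2.22, 2.22, 2.79, 3.14, 3.14, 3.14].

## Interface

Orientations are given as a unit quaternion [w, x, y, z].
In Python, from cell import robot, read_camera, camera_info gives the robot as it stands.
- The arm moves only by the tool jog_arm, never from a script. Its argument "series" is one flat list of numbers, 6 for each row, row after row: the shift along the tool's x, y, z in cm, then the turn, a rotation vector about the tool's x, y, z in degrees. In form: [tx, ty, tz, rx, ry, rz, tx, ty, tz, rx, ry, rz, ...]. A call has exactly 8 rows; each row shifts and turns the commanded pose from where the row before left it, along the tool's axes as they then stand; what a row does not reach is not made up. A row lasts 1/12 s, in which the tool goes at most 41.7 mm and 7.16 degrees, less where a joint would pass 70% of its speed; a pose out of reach is approached as far as the arm can. A call with a gripper value outside its range is refused whole. "jaw" is the opening, from 0 (shut) to 1 (fully open), set as the call begins (left out, the last holds). The fingers move at their own pace and stop on an object; "squeeze" is the grip in N (left out, the last holds). Time passes only in rows, so rows that do not move let the fingers close, or fill a call up. It gives the time, the measured TCP pose, the force and the opening at its end, in the units of the state.
- robot.read_state(): the state, without advancing time (a new reading comes with each control period).
- read_camera(name): name is "side" or "top" or "wrist"; returns (picture, depth): 420x560x3 uint8, red, green, blue; 420x560 float32, m along the optical axis (not along the pixel's ray), 0 where there is no reading.
- camera_info(name): a dict with "camera_matrix" (3x3 intrinsics, pixels), "eye" and "attitude" of the camera in the world. Camera axes: x right, y up, looking along -z (the intrinsics and any distortion apply to the point x, -y, -z); pixel columns grow to the right and rows downward; lengths in m; the calibration is good to about 2 mm. A picture is of the moment at which its call begins: read the wrist's pose just before it. camera_info takes no time and is no camera call; for the wrist camera it gives the pose at the moment of the call.
- robot.hand_in(): hands the job in, once; it reports no verdict.
The state is a dict: "time": time; "qpos": joint angles; "joint_velocities": joint speeds; "joint_efforts": joint torques, N m; "position": TCP position; "ee_rot": TCP orientation; "force": force on the tool from outside, world axes, zero at the start; "ft_torque": the same for the moment, N m; "width": finger opening in m.
Only numpy, scipy, OpenCV 4.12 (cv2) and the standard library are available. Lean on these libraries where they do the work, as an engineer would, in place of code of your own. Each camera call takes 0.05 s, during which the arm holds its last target.

## Working session

There is one attempt and no reset: what is moved stays moved. The work goes in short steps, Python scripts to look and compute and a tool call to move; the robot and the scene stay as the last step left them, time stands still between calls to the robot, and variables do not carry over. Pictures are saved under pics/ and viewed, and the job is handed in when it is done.

Besides the shell and the picture viewer there is one more tool, called as a command line: name --argument value ..., lists and objects as JSON in quotes. jog_arm: Moves the arm, as the interface text tells. Its arguments: {"type":"object","properties":{"series":{"type":"array"},"jaw":{"type":"number"},"squeeze":{"type":"number"}},"required":["series"]}

```bash
ls; mkdir -p pics
python3 - <<'E'
from cell import robot, read_camera, camera_info
import cv2, numpy as np
print(robot.read_state())
for n in ["side","top"]:
    i=camera_info(n); print(n,i)
    p,d=read_camera(n); cv2.imwrite(f"pics/{n}0.png",p[:,:,::-1]); np.savez(f"pics/{n}0.npz",p=p,d=d)
E
```

```text
pics
{'time': 0.0, 'qpos': array([-1.32637579e+00,  3.53626532e-01,  1.63414661e+00,  2.68463797e-05,
        1.15520716e+00, -2.40445835e-03]), 'joint_velocities': array([ 0.00021639,  0.00081001, -0.00048293,  0.00015819, -0.00083845,
       -0.00073085]), 'joint_efforts': array([-2.75895827e-04, -6.05259776e+01, -3.42065549e+01,  2.05652566e-05,
        9.35460470e-03, -2.55649871e-05]), 'position': array([ 0.15259218, -0.60558649,  0.23056985]), 'ee_rot': array([-4.37464018e-04,  7.88769702e-01, -6.14688438e-01, -5.38674631e-04]), 'force': array([-0.44869178, -0.20658788,  0.16249865]), 'ft_torque': array([ 0.04664095, -0.00945034, -0.0122723 ]), 'width': 0.08542438932881362}
side {'camera_matrix': array([[504.71775797,   0.        , 290.57403877],
       [  0.        , 504.71775797, 213.61120555],
       [  0.        ,   0.        ,   1.        ]]), 'eye': array([-0.06642554,  0.55161458,  1.1350572 ]), 'attitude': array([-0.36376428, -0.1294479 ,  0.30735635,  0.86974184])}
top {'camera_matrix': array([[525.56884141,   0.        , 285.82229659],
       [  0.        , 525.56884141, 213.7006017 ],
       [  0.        ,   0.        ,   1.        ]]), 'eye': array([ 0.43798992, -0.04935515,  1.80235136]), 'attitude': array([ 0.71496558,  0.01639502, -0.016681  , -0.69876832])}
```

View pics/side0.png

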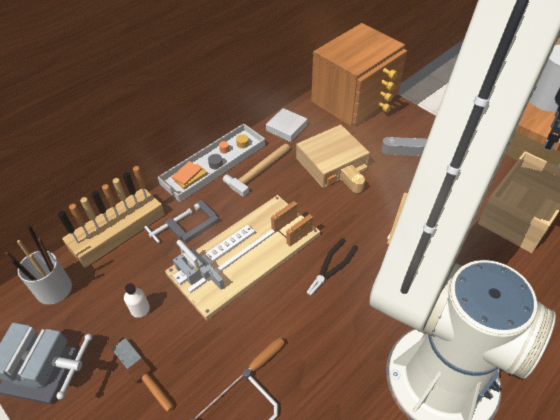

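View pics/top0.png

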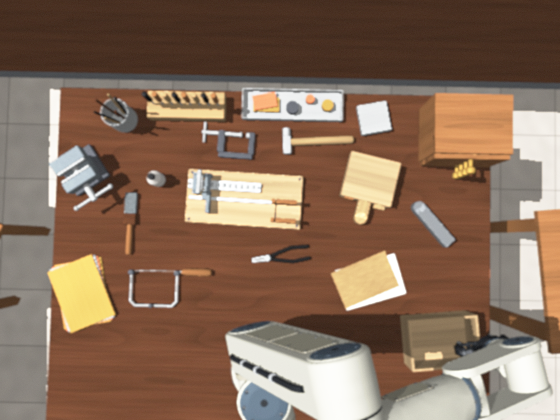

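```bash
cat > h.py <<'E'
import numpy as np, cv2
from scipy.spatial.transform import Rotation as R
from cell import robot, read_camera, camera_info
def rot(i):
    w,x,y,z=i['attitude']; return R.from_quat([x,y,z,w]).as_matrix()
def ray(i,u,v):
    K=i['camera_matrix']; c=np.array([(u-K[0,2])/K[0,0],-(v-K[1,2])/K[1,1],-1.]); return rot(i)@c
def onz(i,u,v,z):
    r=ray(i,u,v); return i['eye']+r*(z-i['eye'][2])/r[2]
def ond(i,u,v,d): return i['eye']+ray(i,u,v)*d
def cloud(i,d):
    v,u=np.mgrid[:d.shape[0],:d.shape[1]]; K=i['camera_matrix']
    c=np.stack([(u-K[0,2])/K[0,0],-(v-K[1,2])/K[1,1],-np.ones_like(d)],-1)*d[...,None]
    return c@rot(i).T+i['eye']
def proj(i,P):
    c=rot(i).T@(np.asarray(P)-i['eye']); K=i['camera_matrix']; return K[0,2]-K[0,0]*c[0]/c[2]*1, K[1,2]+K[1,1]*c[1]/c[2]
E
python3 - <<'E'
from h import *
z=np.load('pics/top0.npz');p,d=z['p'],z['d'];i=camera_info('top')
c=p[150:245,170:420,::-1]; cv2.imwrite('pics/c1.png',cv2.resize(c,None,fx=3.2,fy=3.2,interpolation=cv2.INTER_CUBIC))
z2=np.load('pics/side0.npz');c=z2['p'][120:320,150:400,::-1]; cv2.imwrite('pics/c2.png',cv2.resize(c,None,fx=3,fy=3,interpolation=cv2.INTER_CUBIC))
C=cloud(i,d)
# bed: height 18-27mm
for (n,lo,hi,box) in [('bed',.012,.030,(160,240,175,315)),('boxtop',.055,.070,(140,235,330,410)),('batten',.03,.052,(195,230,345,380))]:
    a,b,e,f=box; m=np.zeros(d.shape,np.uint8); s=C[a:b,e:f,2]; m[a:b,e:f]=((s>lo)&(s<hi))*255
    pts=C[m>0]; 
    r=cv2.minAreaRect((pts[:,:2]*1000).astype(np.float32)); print(n,len(pts),np.median(pts[:,2]),r)
E
```

```text
bed 4578 0.020587809592137463 ((553.3817138671875, 88.51844787597656), (424.7962951660156, 242.06178283691406), 82.77915954589844)
boxtop 2021 0.061117618524850315 ((636.430908203125, -325.9433898925781), (169.54098510742188, 166.95050048828125), 77.17103576660156)
batten 296 0.04388584605174917 ((554.8674926757812, -310.423095703125), (103.7376480102539, 95.31726837158203), 22.546518325805664)
```

View pics/c1.png

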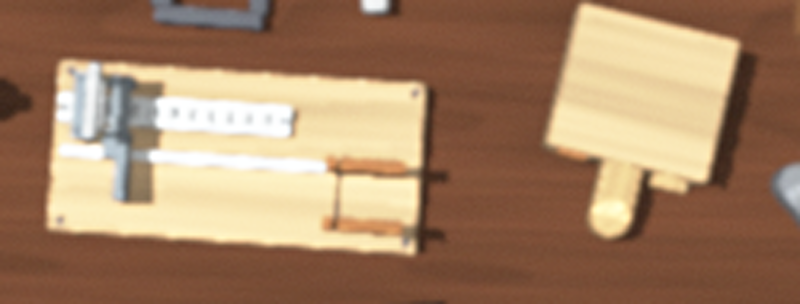

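View pics/c2.png

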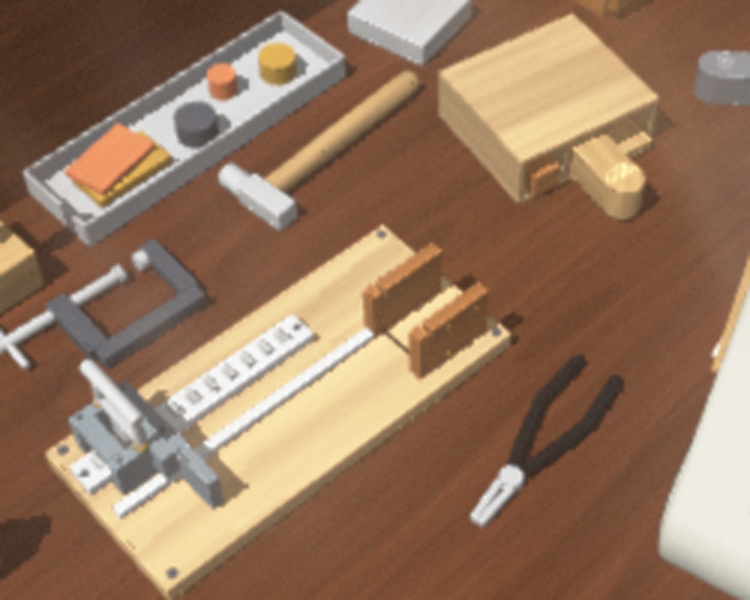

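The batten candidates in the top view are:
- The round-ended wooden piece in the middle cell, at px (362,212).
- The grey look-alike on the bench, at (433,224).
- The orange offcut in the left cell, at (349,198).
- The pale lath in the right cell, at (379,207).

Going by the description I take the middle one. The crops show it square-bodied, wooden and round-ended. The stop is at the left end of the guide, and its bar is at about (200,183).

Run:
```python
from h import *
z=np.load('pics/top0.npz');p,d=z['p'],z['d'];i=camera_info('top');C=cloud(i,d)
hsv=cv2.cvtColor(p,cv2.COLOR_RGB2HSV)
print(hsv[215,240],hsv[190,370],hsv[212,362],hsv[230,250])
def comp(mask,seed):
    n,l=cv2.connectedComponents(mask.astype(np.uint8)); return l==l[seed]
m=(hsv[...,2]>150); 
g=comp(m,(215,240)); cs,_=cv2.findContours(g.astype(np.uint8),cv2.RETR_EXTERNAL,cv2.CHAIN_APPROX_NONE)
c=max(cs,key=len)[:,0,:]
w=np.array([onz(i,u,v,.022)[:2]*1000 for u,v in c],np.float32)
r=cv2.minAreaRect(w);print('bed',r,cv2.boxPoints(r).round(1).tolist())
b=comp(m,(180,370)); cs,_=cv2.findContours(b.astype(np.uint8),cv2.RETR_EXTERNAL,cv2.CHAIN_APPROX_NONE)
c=max(cs,key=len)[:,0,:]; print(c.min(0),c.max(0))
s=C[140:235,330:410]; q=s[(s[...,2]>.056)&(s[...,2]<.07)]
# central-normal cleaned
r=cv2.minAreaRect((q[:,:2]*1000).astype(np.float32));print('boxtop',r)
# heights grid of stop
np.set_printoptions(linewidth=250)
print((C[168:215,186:216:2,2][::2]*1000).round().astype(int))
print((C[185:226,340:386:2,2][::2]*1000).round().astype(int))
print(camera_info('wrist'))
```

```text
[ 22  70 249] [ 22  70 249] [ 23  78 252] [ 11 141 127]
bed ((570.2999267578125, 97.16259765625), (394.3445129394531, 185.55816650390625), 87.53520965576172) [[469.1000061035156, -95.80000305175781], [654.5, -103.80000305175781], [671.5, 290.20001220703125], [486.1000061035156, 298.1000061035156]]
[340 151] [401 224]
boxtop ((643.861572265625, -327.2627258300781), (168.8136444091797, 151.01150512695312), 77.1708984375)
[[   5    3   -6    3    2  -16   -7    4    1   -4   -2    2    6   -3   -7]
 [  -2   11   15   14   19   24  112  118   14   19   17   25   21   22   -3]
 [   6   14   24   10   55   63  117  116   26   24   22   23   26   24   19]
 [  -5   18   22   21   66   63  120  111   71   62   64   63   63   16   18]
 [   2   22   17   24   66   67  121  119   74   65   69   63   59   25   21]
 [   0   19   20   63   59   65  120  111   24   17   61   63   64   22   16]
 [  -5   34   39   57   66   65  118  114   61   29   49   67   58   30   31]
 [  -1   33   31   60   64   61  126  116   56   30   72   65   60   36   30]
 [  -2   34   24   60   72  108  119  111   58   38  
[... 3275 characters left out ...]
 -1    2   -7    3    4   -8   -2    0   -9]
 [   0    0   -1   -5    3   -3    2    7   42   44   52   46   43    3   -1    0   -4   -1   -6    2    3   -2   -2]
 [  -2  -12    6   -3   -5   -6   -5    2   -6   32   38    2  -14   -1    3   -3   -1    3   -5    0    1    3    3]
 [  -4   -7    3   -2    3    1  -10   -1    2  -10   -2   -3   -6   -3   -2   -1   -3    2  -10    2   -2    7   -6]]
{'camera_matrix': array([[325.71287074,   0.        , 279.93842449],
       [  0.        , 325.71287074, 208.18932975],
       [  0.        ,   0.        ,   1.        ]]), 'eye': array([ 0.22741404, -0.58573101,  0.3744371 ]), 'attitude': array([ 0.77970241, -0.12059044,  0.09468102, -0.60708945])}
```

```bash
cat >> h.py <<'E'
TH=np.deg2rad(-2.47); GO=np.array([.5306,-.0112])
def w2g(P): 
    P=np.asarray(P,float); a=P[...,:2]-GO; c,s=np.cos(TH),np.sin(TH)
    return np.stack([a[...,0]*c+a[...,1]*s,-a[...,0]*s+a[...,1]*c],-1)
def g2w(x,y):
    c,s=np.cos(TH),np.sin(TH); return GO+np.array([x*c-y*s,x*s+y*c])
E
python3 - <<'E'
from h import *
np.set_printoptions(precision=4,suppress=True)
for n in ('top','side'):
    z=np.load(f'pics/{n}0.npz');p,d=z['p'],z['d'];i=camera_info(n);C=cloud(i,d)
    G=w2g(C)
    reg=(G[...,0]>-.06)&(G[...,0]<.13)&(G[...,1]>-.09)&(G[...,1]<.31)
    for nm,a,b in (('bar',.103,.13),('walls',.074,.09),('carr',.055,.074)):
        m=reg&(C[...,2]>a)&(C[...,2]<b); q=G[m]; 
        if nm=='walls': q=q[(q[:,1]<.05)]
        print(n,nm,m.sum(),'z',np.median(C[m][:,2]),'x',np.percentile(q[:,0],[2,50,98]),'y',np.percentile(q[:,1],[2,50,98]))
        if nm=='walls':
            for sgn in(-1,1):
                k=q[q[:,0]*sgn>0]; print('  wall',np.percentile(k[:,0],[2,50,98]),np.percentile(k[:,1],[2,98]))
        if nm=='carr':
            k=q[abs(q[:,0])<.018]; print('  arm y',np.percentile(k[:,1],[2,50,98]))
E
```

```text
top bar 101 z 0.11538403769092853 x [0.0388 0.0746 0.1103] y [0.2434 0.2496 0.2569]
top walls 213 z 0.08029577914950381 x [-0.0375 -0.0242  0.0366] y [-0.0693 -0.0302  0.0126]
  wall [-0.0377 -0.0311 -0.0242] [-0.0695  0.0122]
  wall [0.0241 0.0303 0.0374] [-0.0691  0.0127]
top carr 371 z 0.06405960851419157 x [-0.0216  0.0556  0.1078] y [-0.0369  0.2333  0.2796]
  arm y [0.2201 0.2259 0.2316]
side bar 154 z 0.11815928302684275 x [0.0407 0.0733 0.1126] y [0.2446 0.2523 0.2578]
side walls 428 z 0.0818355386338393 x [-0.0358  0.0249  0.0406] y [-0.0674 -0.0257  0.0146]
  wall [-0.0362 -0.0298 -0.0207] [-0.0678  0.0138]
  wall [0.0254 0.0315 0.0411] [-0.0671  0.0148]
side carr 819 z 0.06625062988316133 x [-0.0355  0.042   0.1096] y [-0.0625  0.2315  0.2804]
  arm y [0.2205 0.2281 0.2335]
```

jog_arm --series '[0, 0, 0, 0, 0, 5.5, 0, 0, 0, 0, 0, 5.5, 0, 0, 0, 0, 0, 5.6, -3, -1.5, 0, 0, 0, 0, -3, -1.5, 0, 0, 0, 0, -3, -1.5, 0, 0, 0, 0, -3, -1.5, 0, 0, 0, 0, -3, -1.5, 0, 0, 0, 0]' --jaw 0.6

```text
time: 0.77
position: [0.2343, -0.4578, 0.2309]
ee_rot: [0.0, -0.692, 0.722, 0.0]
force: [0.9, 0.4, 0.4]
width: 0.0514
```

jog_arm --series '[-3.5, -1.7, 0, 0, 0, 0, -3.5, -1.7, 0, 0, 0, 0, -3.5, -1.7, 0, 0, 0, 0, -3.5, -1.7, 0, 0, 0, 0, -3.5, -1.7, 0, 0, 0, 0, -3.5, -1.7, 0, 0, 0, 0, -3.5, -1.7, 0, 0, 0, 0, -3.5, -1.7, 0, 0, 0, 0]'

```text
time: 1.43
position: [0.3822, -0.1837, 0.2313]
ee_rot: [0.0, -0.692, 0.722, -0.0]
force: [0.7, -0.1, -0.1]
width: 0.0514
```

jog_arm --series '[-3.5, -1.7, 0, 0, 0, 0, -3.5, -1.7, 0, 0, 0, 0, -3.5, -1.7, 0, 0, 0, 0, -3.5, -1.7, 0, 0, 0, 0, -3.5, -1.7, 0, 0, 0, 0, -3.5, -1.7, 0, 0, 0, 0, -3.5, -1.7, 0, 0, 0, 0, -3.5, -1.7, 0, 0, 0, 0]'

```text
time: 2.1
position: [0.5302, 0.0904, 0.2311]
ee_rot: [-0.0, -0.692, 0.722, 0.0]
force: [0.9, -1.4, -0.3]
width: 0.0514
```

jog_arm --series '[-3, -1.6, 0.5, 0, 0, 0, -3, -1.6, 0.5, 0, 0, 0, -3, -1.6, 0.5, 0, 0, 0, -3, -1.6, 0.5, 0, 0, 0, -2, -1, 0.5, 0, 0, 0, -1, -0.6, 0.5, 0, 0, 0, 0, 0, 0.5, 0, 0, 0, 0, 0, 0, 0, 0, 0]'

```text
time: 2.77
position: [0.6151, 0.2341, 0.1945]
ee_rot: [-0.001, -0.692, 0.722, 0.0]
force: [0.1, -0.3, -0.2]
width: 0.0513
```

Run:
```python
from h import *
np.set_printoptions(precision=4,suppress=True)
s=robot.read_state();print(s['position'],s['ee_rot'],s['qpos'],w2g(s['position']))
i=camera_info('wrist');p,d=read_camera('wrist');np.savez('pics/w1.npz',p=p,d=d,**{k:i[k] for k in i})
cv2.imwrite('pics/w1.png',p[:,:,::-1])
C=cloud(i,d);G=w2g(C);m=(d>0)&(C[...,2]>.100)&(C[...,2]<.135)&(G[...,0]>.02)&(G[...,0]<.13)&(G[...,1]>.2)&(G[...,1]<.3)
print(m.sum(),np.median(C[m],0),np.percentile(G[m],[2,50,98],axis=0),np.percentile(C[m][:,2],[50,95]))
```

```text
[0.6151 0.2341 0.1945] [-0.0015 -0.692   0.7219  0.0004] [ 0.3616  0.4393  1.5893 -0.0004  1.1161  1.9749] [0.0738 0.2487]
1961 [0.6217 0.2377 0.119 ] [[0.0413 0.246 ]
 [0.0802 0.2525]
 [0.1142 0.2593]] [0.119  0.1207]
```

View pics/w1.png

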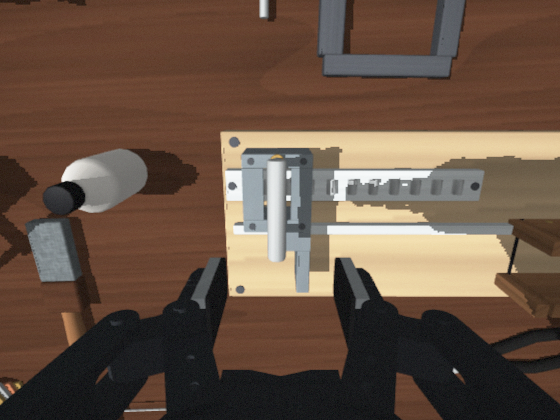

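The wrist view shows the bar upright at px (277,210), between the finger lines. The release bar is at guide y ≈ 0.251, so the stop is at 0.22. I go down over it.

jog_arm --series '[-0.25, -0.3, 1.5, 0, 0, 0, 0, 0, 1.7, 0, 0, 0, 0, 0, 1.7, 0, 0, 0, 0, 0, 1.7, 0, 0, 0, 0, 0, 1.7, 0, 0, 0, 0, 0, 1.6, 0, 0, 0, 0, 0, 0, 0, 0, 0, 0, 0, 0, 0, 0, 0]'

```text
time: 3.48
position: [0.6185, 0.236, 0.0965]
ee_rot: [-0.001, -0.691, 0.722, 0.0]
force: [-0.3, -0.1, 0.9]
width: 0.051
```

jog_arm --series '[0, 0, 0, 0, 0, 0, 0, 0, 0, 0, 0, 0, 0, 0, 0, 0, 0, 0, 0, 0, 0, 0, 0, 0, 0, 0, 0, 0, 0, 0, 0, 0, 0, 0, 0, 0, 0, 0, 0, 0, 0, 0, 0, 0, 0, 0, 0, 0]' --jaw 0 --squeeze 60

```text
time: 4.15
position: [0.6201, 0.2375, 0.0986]
ee_rot: [0.001, -0.692, 0.722, -0.0]
force: [-1.1, -0.5, 6.4]
width: 0.0117
```

Run:
```python
from h import *
np.set_printoptions(precision=4,suppress=True)
s=robot.read_state();print(s['position'],s['ee_rot'],w2g(s['position']),s['force'],s['ft_torque'],s['width'])
p,d=read_camera('side');c=p[200:310,130:290,::-1]
a=cv2.resize(c,None,fx=4,fy=4,interpolation=cv2.INTER_CUBIC)
cv2.imwrite('pics/s2.png',a)
p,d=read_camera('wrist');cv2.imwrite('pics/w2.png',p[:,:,::-1])
```

```text
[0.6201 0.2375 0.0986] [ 0.0009 -0.6918  0.7221 -0.0004] [0.0787 0.2523] [-1.1246 -0.5118  6.4306] [-0.1444  0.1383 -0.0242] 0.011744378620535336
```

View pics/s2.png

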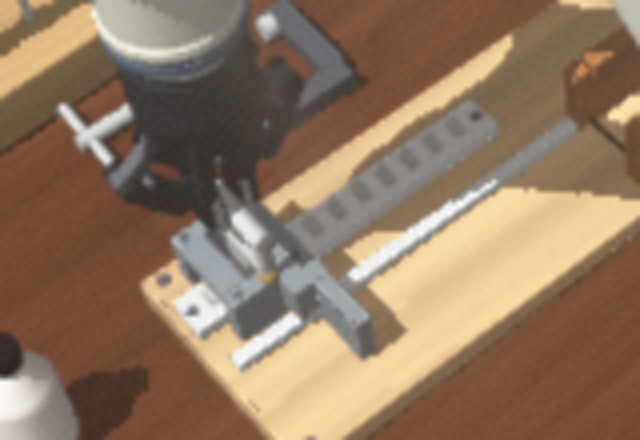

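View pics/w2.png

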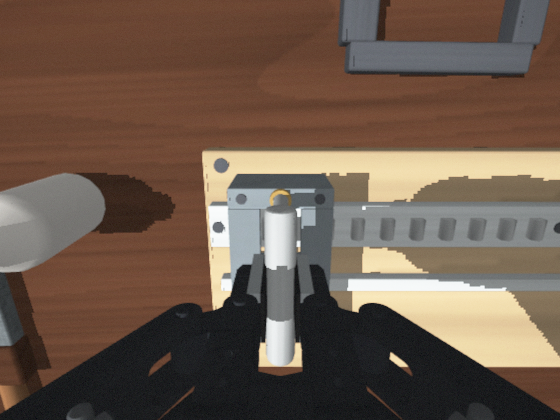

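The wrist view shows the bar at px (280,290), gripped between the fingers. I lift it.

jog_arm --series '[0, 0, -0.3, 0, 0, 0, 0, 0, -0.3, 0, 0, 0, 0, 0, -0.3, 0, 0, 0, 0, 0, -0.3, 0, 0, 0, 0, 0, 0, 0, 0, 0, 0, 0, 0, 0, 0, 0, 0, 0, 0, 0, 0, 0, 0, 0, 0, 0, 0, 0]'

```text
time: 4.92
position: [0.6198, 0.2373, 0.1093]
ee_rot: [0.0, -0.692, 0.722, -0.0]
force: [6.1, 0.6, -4.0]
width: 0.0117
```

jog_arm --series '[0.5, 0, 0, 0, 0, 0, 1.5, 0, 0, 0, 0, 0, 1.5, 0, 0, 0, 0, 0, 1.5, 0, 0, 0, 0, 0, 1.5, 0, 0, 0, 0, 0, 1.5, 0, 0, 0, 0, 0, 1, 0, 0, 0, 0, 0, 0.5, 0, 0, 0, 0, 0]'

```text
time: 5.58
position: [0.6156, 0.1416, 0.1093]
ee_rot: [0.001, -0.692, 0.722, -0.0]
force: [5.3, 1.9, -4.7]
width: 0.0119
```

Run:
```python
from h import *
np.set_printoptions(precision=4,suppress=True)
s=robot.read_state();print(s['position'],s['ee_rot'],w2g(s['position']),s['force'],s['width'],s['qpos'])
p,d=read_camera('side');c=p[170:310,130:330,::-1];i=camera_info('side')
cv2.imwrite('pics/s3.png',cv2.resize(c,None,fx=4,fy=4,interpolation=cv2.INTER_CUBIC))
C=cloud(i,d);G=w2g(C);m=(abs(G[...,0])<.02)&(C[...,2]>.055)&(C[...,2]<.072)&(G[...,1]>.03);print(m.sum(),np.percentile(G[m][:,1],[2,50,98]))
```

```text
[0.6156 0.1416 0.1093] [ 0.0005 -0.6915  0.7224 -0.0001] [0.0783 0.1563] [ 5.2777  1.8939 -4.6686] 0.011883822134375489 [0.2235 0.4946 1.7158 0.0005 0.9301 1.8377]
92 [0.1255 0.1336 0.1395]
```

View pics/s3.png

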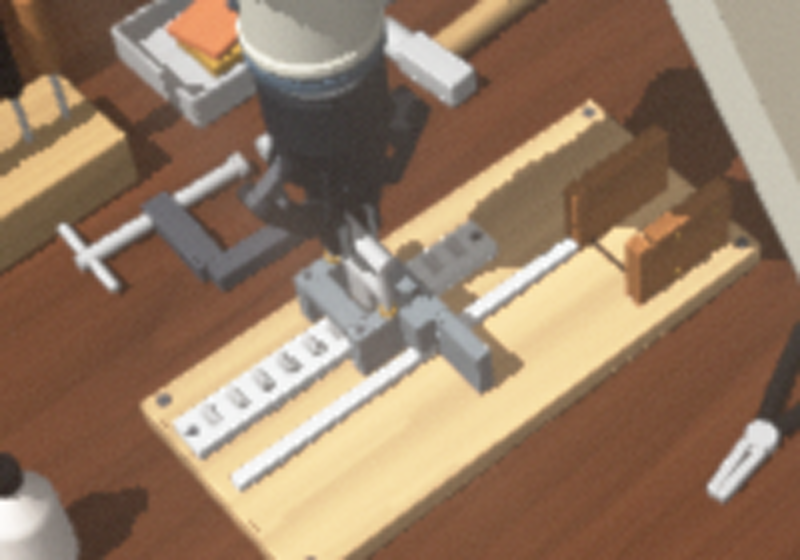

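The stop is following. I finish the slide and lower it.

jog_arm --series '[0.45, 0, 0, 0, 0, 0, 0, 0, 0, 0, 0, 0, 0, 0, 0, 0, 0, 0, 0, 0, 0.4, 0, 0, 0, 0, 0, 0.4, 0, 0, 0, 0, 0, 0.3, 0, 0, 0, 0, 0, 0, 0, 0, 0, 0, 0, 0, 0, 0, 0]'

```text
time: 6.3
position: [0.6155, 0.1378, 0.0987]
ee_rot: [0.0, -0.692, 0.722, -0.0]
force: [2.8, -0.9, 2.8]
width: 0.0123
```

Run:
```python
from h import *
s=robot.read_state();print(s['position'],w2g(s['position']),s['force'],s['width'])
```

```text
[0.61554859 0.13784046 0.09873993] [0.07844657 0.15256295] [ 2.78677972 -0.8985239   2.78208148] 0.012336805957268897
```

jog_arm --series '[0, 0, 0, 0, 0, 0, 0, 0, 0, 0, 0, 0, 0, 0, 0, 0, 0, 0, 0, 0, 0, 0, 0, 0, 0, 0, -2, 0, 0, 0, 0, 0, -3, 0, 0, 0, 0, 0, -3, 0, 0, 0, 0, 0, -3, 0, 0, 0]' --jaw 0.6

```text
time: 6.97
position: [0.6143, 0.1377, 0.209]
ee_rot: [-0.001, -0.692, 0.722, 0.0]
force: [0.7, -0.4, 0.4]
width: 0.0511
```

Run:
```python
from h import *
np.set_printoptions(precision=4,suppress=True)
s=robot.read_state();print(s['position'],w2g(s['position']),s['force'],s['qpos'])
i=camera_info('wrist');p,d=read_camera('wrist');cv2.imwrite('pics/w4.png',p[:,:,::-1])
C=cloud(i,d);G=w2g(C);m=(d>0)&(C[...,2]>.100)&(C[...,2]<.135)&(G[...,0]>.02)&(G[...,0]<.13)&(G[...,1]>.1)&(G[...,1]<.2)
print(m.sum(),np.percentile(G[m],[2,50,98],axis=0),np.percentile(C[m][:,2],[50,95]))
p,d=read_camera('side');i=camera_info('side');C=cloud(i,d);G=w2g(C);m=(abs(G[...,0])<.02)&(C[...,2]>.055)&(C[...,2]<.072)&(G[...,1]>.03);print(m.sum(),np.percentile(G[m][:,1],[2,50,98]))
cv2.imwrite('pics/s4.png',cv2.resize(p[170:310,130:330,::-1],None,fx=4,fy=4,interpolation=cv2.INTER_CUBIC))
```

```text
[0.6143 0.1377 0.209 ] [0.0772 0.1524] [ 0.71   -0.4348  0.4358] [0.2181 0.3817 1.6433 0.0002 1.1182 1.8317]
1728 [[0.0412 0.1472]
 [0.0797 0.1542]
 [0.114  0.1604]] [0.119  0.1207]
91 [0.1222 0.13   0.1351]
```

View pics/s4.png

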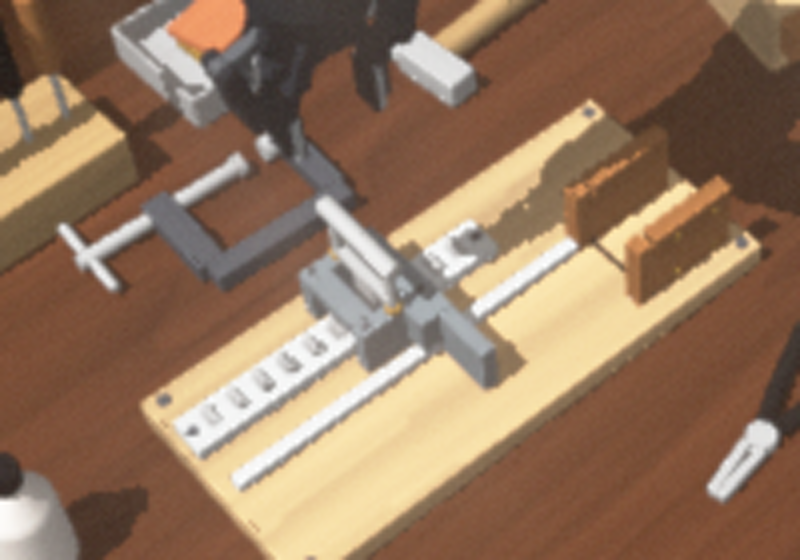

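View pics/w4.png

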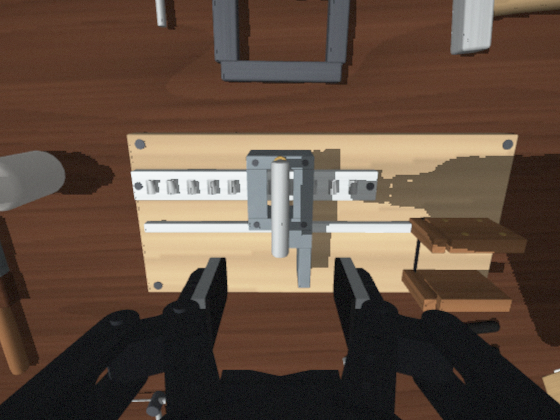

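The stop moved 98 to 100 mm and the bar top is back at 0.119, so it has caught the 120 mm notch. Next I measure the batten.

Run:
```python
from h import *
np.set_printoptions(precision=4,suppress=True)
bt=np.deg2rad(-12.83);bo=np.array([.5708,-.3106]);c,s=np.cos(bt),np.sin(bt)
def w2b(P):
    a=P[...,:2]-bo;return np.stack([a[...,0]*c+a[...,1]*s,-a[...,0]*s+a[...,1]*c],-1)
for n in('top','side'):
    z=np.load(f'pics/{n}0.npz');p,d=z['p'],z['d'];i=camera_info(n);C=cloud(i,d);B=w2b(C)
    m=(B[...,0]<-.004)&(B[...,0]>-.1)&(abs(B[...,1])<.09)&(C[...,2]>.035)&(C[...,2]<.054);q=B[m]
    print(n,m.sum(),np.median(C[m][:,2]),'tip x',np.percentile(q[:,0],[1,3]),'y',np.percentile(q[:,1],[3,50,97]))
    k=q[q[:,0]>-.055]
    for a,b in((-.055,-.035),(-.035,-.02),(-.02,-.004)):
        t=q[(q[:,0]>a)&(q[:,0]<b)&(abs(q[:,1])<.04)][:,1];print('  ',a,len(t),np.percentile(t,[3,50,97]))
    t=(abs(B[...,1])<.09)&(C[...,2]>.056)&(C[...,2]<.07)&(B[...,0]<.16)&(B[...,0]>-.01);print(' box',np.percentile(B[t],[1,99],axis=0))
S=robot.read_state();print(S['position'],bo+np.array([-.04*c,-.04*s]))
```

```text
top 254 0.04435107596160981 tip x [-0.0762 -0.0734] y [-0.019   0.0004  0.0195]
   -0.055 75 [-0.0191  0.0003  0.0187]
   -0.035 53 [-0.0189  0.0008  0.0196]
   -0.02 55 [-0.019  -0.0005  0.0191]
 box [[ 0.0012 -0.0821]
 [ 0.1487  0.0825]]
side 286 0.04594176217589696 tip x [-0.0761 -0.0746] y [-0.0181  0.0036  0.0213]
   -0.055 80 [-0.0189  0.0034  0.0216]
   -0.035 60 [-0.0154  0.0036  0.0208]
   -0.02 60 [-0.0189  0.0056  0.0219]
 box [[ 0.0024 -0.0822]
 [ 0.152   0.085 ]]
[0.6176 0.1385 0.2135] [ 0.5318 -0.3017]
```

jog_arm --series '[0, 0, 0, 0, 0, 5.2, 0, 0, 0, 0, 0, 5.2, 2, 0, 0, 0, 0, 0, 3.5, 0, 0, 0, 0, 0, 3.5, 0, 0, 0, 0, 0, 3.5, 0, 0, 0, 0, 0, 3.5, 0, 0, 0, 0, 0, 3.5, 0, 0, 0, 0, 0]' --jaw 0.65

```text
time: 7.73
position: [0.5704, -0.0536, 0.2075]
ee_rot: [-0.0, -0.624, 0.782, 0.0]
force: [0.6, 0.2, 0.2]
width: 0.0557
```

jog_arm --series '[3.6, -0.1, 0, 0, 0, 0, 3.6, -0.2, 0, 0, 0, 0, 3.6, -0.2, 1, 0, 0, 0, 3.6, -0.2, 1, 0, 0, 0, 3.6, -0.2, 1, 0, 0, 0, 3.6, 0, 1, 0, 0, 0, 3.6, 0, 1, 0, 0, 0, 0, 0, 0.5, 0, 0, 0]'

```text
time: 8.4
position: [0.5221, -0.3048, 0.1514]
ee_rot: [-0.001, -0.622, 0.783, 0.0]
force: [-0.6, -0.3, -0.2]
width: 0.0553
```

jog_arm --series '[0, 0, 0.5, 0, 0, 0, 0, 0, 0, 0, 0, 0, 0, 0, 0, 0, 0, 0, 0, 0, 0, 0, 0, 0, 0, 0, 0, 0, 0, 0, 0, 0, 0, 0, 0, 0, 0, 0, 0, 0, 0, 0, 0, 0, 0, 0, 0, 0]'

```text
time: 9.07
position: [0.5246, -0.2997, 0.1486]
ee_rot: [0.0, -0.624, 0.782, -0.0]
force: [-0.8, -0.3, -0.4]
width: 0.0554
```

```bash
cat >> h.py <<'E'
bt=np.deg2rad(-12.83);bo=np.array([.5708,-.3106]);bc,bs=np.cos(bt),np.sin(bt)
def w2b(P):
    a=P[...,:2]-bo;return np.stack([a[...,0]*bc+a[...,1]*bs,-a[...,0]*bs+a[...,1]*bc],-1)
E
python3 - <<'E'
from h import *
np.set_printoptions(precision=4,suppress=True)
s=robot.read_state();print(s['position'],s['ee_rot'],w2b(s['position']),s['qpos'])
i=camera_info('wrist');p,d=read_camera('wrist');cv2.imwrite('pics/w5.png',p[:,:,::-1])
C=cloud(i,d);B=w2b(C)
m=(d>.05)&(B[...,0]<-.004)&(B[...,0]>-.1)&(abs(B[...,1])<.035)&(C[...,2]>.035)&(C[...,2]<.054);q=B[m]
print(m.sum(),np.median(C[m][:,2]),np.percentile(q[:,0],[1,3]),np.percentile(q[:,1],[2,50,98]))
for a in(-.05,-.03,-.015):
  t=q[abs(q[:,0]-a)<.007]
  if len(t): print(a,np.percentile(t[:,1],[2,98]))
E
```

```text
[ 0.5246 -0.2997  0.1486] [ 0.0001 -0.6237  0.7816 -0.0002] [-0.0475  0.0003] [-0.5216  0.4093  1.7522 -0.      0.9796  1.273 ]
4296 0.046290097307576314 [-0.0748 -0.0721] [-0.0172  0.002   0.0206]
-0.05 [-0.0174  0.0204]
-0.03 [-0.0174  0.0208]
-0.015 [-0.0171  0.0205]
```

View pics/w5.png

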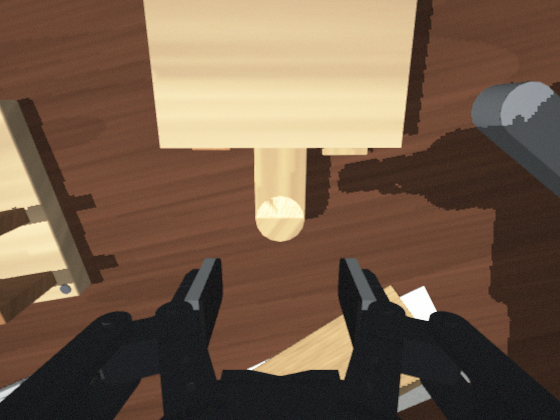

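The wrist view confirms a round-ended wooden batten at px (280,200), centred between the jaws. The offcut and lath barely show, at (210,148) and (345,150). I descend.

jog_arm --series '[-0.15, -0.4, 1.5, 0, 0, 0, 0, 0, 2.3, 0, 0, 0, 0, 0, 2.3, 0, 0, 0, 0, 0, 2.3, 0, 0, 0, 0, 0, 2.2, 0, 0, 0, 0, 0, 1.7, 0, 0, 0, 0, 0, 1, 0, 0, 0, 0, 0, 0, 0, 0, 0]'

```text
time: 9.78
position: [0.5273, -0.2987, 0.0132]
ee_rot: [-0.001, -0.623, 0.782, 0.002]
force: [0.7, 0.0, -0.2]
width: 0.0555
```

jog_arm --series '[0, 0, 0, 0, 0, 0, 0, 0, 0, 0, 0, 0, 0, 0, 0, 0, 0, 0, 0, 0, 0, 0, 0, 0, 0, 0, 0, 0, 0, 0, 0, 0, 0, 0, 0, 0, 0, 0, 0, 0, 0, 0, 0, 0, 0, 0, 0, 0]' --jaw 0 --squeeze 60

```text
time: 10.45
position: [0.5288, -0.2996, 0.0159]
ee_rot: [0.0, -0.623, 0.782, -0.0]
force: [-2.5, 1.3, 5.9]
width: 0.0392
```

jog_arm --series '[0, 0, -0.4, 0, 0, 0, 0, 0, 0, 0, 0, 0, 0, 1.5, 0, 0, 0, 0, 0, 1.5, 0, 0, 0, 0, 0, 2, 0, 0, 0, 0, 0, 2, 0, 0, 0, 0, 0, 2, 0, 0, 0, 0, 0, 2, 0, 0, 0, 0]'

```text
time: 11.12
position: [0.4203, -0.2746, 0.0191]
ee_rot: [-0.0, -0.624, 0.782, 0.0]
force: [-0.2, -0.6, -3.5]
width: 0.039
```

Run:
```python
from h import *
s=robot.read_state();print(s['position'],w2b(s['position']),s['force'],s['ft_torque'],s['width'])
```

```text
[ 0.42030417 -0.27456337  0.0191179 ] [-0.15474069  0.00171795] [-0.20281407 -0.62586733 -3.50375547] [0.01162497 0.13347578 0.0196148 ] 0.0390412994684669
```

jog_arm --series '[0, 2, 0, 0, 0, 0, 0, 2, 0, 0, 0, 0, 0, 0.5, 0, 0, 0, 0, 0, 0, 0, 0, 0, 0, 0, 0, 0.3, 0, 0, 0, 0, 0, 0.3, 0, 0, 0, 0, 0, 0.2, 0, 0, 0, 0, 0, 0, 0, 0, 0]'

```text
time: 11.78
position: [0.3786, -0.2654, 0.0112]
ee_rot: [0.0, -0.624, 0.782, -0.0]
force: [1.4, -1.1, 0.3]
width: 0.0391
```

jog_arm --series '[0, 0, 0, 0, 0, 0, 0, 0, 0, 0, 0, 0, 0, 0, 0, 0, 0, 0, 0, 0, -3, 0, 0, 0, 0, 0, -3, 0, 0, 0, 0, 0, -3, 0, 0, 0, 0, 0, -2, 0, 0, 0, 0, 0, 0, 0, 0, 0]' --jaw 0.65

```text
time: 12.45
position: [0.3797, -0.2665, 0.1252]
ee_rot: [0.001, -0.623, 0.782, -0.003]
force: [-0.1, -1.0, 0.8]
width: 0.0556
```

Run:
```python
from h import *
np.set_printoptions(precision=4,suppress=True)
s=robot.read_state();print(s['position'],s['ee_rot'],w2b(s['position']),s['force'])
i=camera_info('wrist');p,d=read_camera('wrist');cv2.imwrite('pics/w6.png',p[:,:,::-1])
C=cloud(i,d);B=w2b(C)
m=(d>.05)&(B[...,0]<-.01)&(B[...,0]>-.3)&(abs(B[...,1])<.05)&(C[...,2]>.030)&(C[...,2]<.050);q=B[m]
r=cv2.minAreaRect((q*1000).astype(np.float32));print(m.sum(),np.median(C[m][:,2]),r)
print('x',np.percentile(q[:,0],[1,99]))
for a in np.arange(-.23,-.03,.02):
  t=q[abs(q[:,0]-a)<.006]
  if len(t)>20: print(round(a,3),len(t),np.percentile(t[:,1],[2,98]))
```

```text
[ 0.3797 -0.2665  0.1252] [ 0.001  -0.6235  0.7818 -0.0033] [-0.1961  0.0006] [-0.1419 -0.9505  0.8081]
14751 0.04126344103592397 ((-144.39120483398438, 2.1034469604492188), (40.1009521484375, 174.7292938232422), 89.27731323242188)
x [-0.226  -0.0586]
-0.23 239 [-0.0102  0.0158]
-0.21 778 [-0.016   0.0216]
-0.19 858 [-0.0164  0.0218]
-0.17 938 [-0.0167  0.0214]
-0.15 972 [-0.017   0.0209]
-0.13 1092 [-0.0172  0.021 ]
-0.11 1132 [-0.0173  0.0205]
-0.09 1254 [-0.0178  0.0206]
-0.07 1362 [-0.018   0.0201]
```

View pics/w6.png

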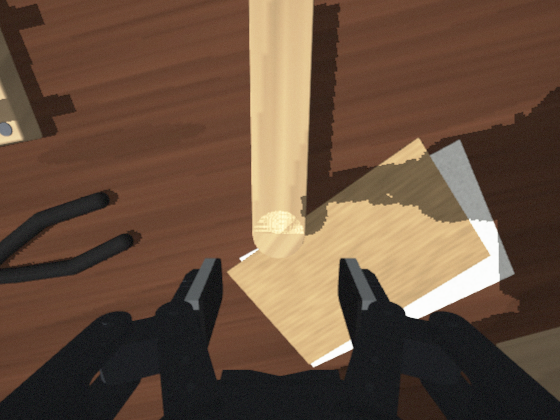

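The batten lies flat, top at 0.041, with its round tip at px (278,235). I regrasp about 55 mm from the square end.

jog_arm --series '[-0.1, -2, 0, 0, 0, 0.7, 0, -3, 0, 0, 0, 0, 0, -3, 0, 0, 0, 0, 0, -1.1, 1.5, 0, 0, 0, 0, 0, 3, 0, 0, 0, 0, 0, 3, 0, 0, 0, 0, 0, 2.5, 0, 0, 0, 0, 0, 1.3, 0, 0, 0]'

```text
time: 13.17
position: [0.4639, -0.2835, 0.004]
ee_rot: [-0.001, -0.619, 0.786, 0.003]
force: [-0.5, 0.7, -0.4]
width: 0.0554
```

jog_arm --series '[0, 0, 0, 0, 0, 0, 0, 0, 0, 0, 0, 0, 0, 0, 0, 0, 0, 0, 0, 0, 0, 0, 0, 0, 0, 0, 0, 0, 0, 0, 0, 0, 0, 0, 0, 0, 0, 0, 0, 0, 0, 0, 0, 0, 0, 0, 0, 0]' --jaw 0

```text
time: 13.83
position: [0.4664, -0.2852, 0.0087]
ee_rot: [0.0, -0.619, 0.786, -0.0]
force: [-0.1, 0.5, -3.2]
width: 0.0392
```

Run:
```python
from h import *
s=robot.read_state();print(s['position'],s['ee_rot'],w2b(s['position']),s['force'],s['width'],s['qpos'])
```

```text
[ 0.46638533 -0.28517885  0.0087056 ] [ 1.29662532e-04 -6.18676032e-01  7.85646124e-01 -3.44405663e-04] [-0.10745277  0.00160024] [-0.08805664  0.47892813 -3.22025501] 0.03916401204311119 [-5.51555430e-01  5.43426447e-01  1.94795843e+00  9.59591220e-06
  6.49471792e-01  1.25591670e+00]
```

The grip is a bit low for the fence, so I open, raise 5 mm and grip again.

jog_arm --series '[0, 0, 0, 0, 0, 0, 0, 0, 0, 0, 0, 0, 0, 0, 0, 0, 0, 0, 0, 0, -0.5, 0, 0, 0, 0, 0, 0, 0, 0, 0, 0, 0, 0, 0, 0, 0, 0, 0, 0, 0, 0, 0, 0, 0, 0, 0, 0, 0]' --jaw 0.6

```text
time: 14.5
position: [0.4662, -0.2851, 0.0133]
ee_rot: [-0.0, -0.619, 0.786, -0.0]
force: [0.8, -0.5, 0.4]
width: 0.0515
```

jog_arm --series '[0, 0, 0, 0, 0, 0, 0, 0, 0, 0, 0, 0, 0, 0, 0, 0, 0, 0, 0, 0, 0, 0, 0, 0, 0, 0, 0, 0, 0, 0, 0, 0, 0, 0, 0, 0, 0, 0, 0, 0, 0, 0, 0, 0, 0, 0, 0, 0]' --jaw 0

```text
time: 15.17
position: [0.4663, -0.2851, 0.0135]
ee_rot: [0.0, -0.619, 0.786, -0.0]
force: [-0.3, 0.3, 5.2]
width: 0.0387
```

jog_arm --series '[0, 0, -1, 0, 0, 0, 0, 0, -3, 0, 0, 0, 0, 0, -4, 0, 0, 0, 0, 0, -4, 0, 0, 0, 0, 0, -4, 0, 0, 0, 0, 0, -2, 0, 0, 0, 0, 0, -1, 0, 0, 0, 0, 0, 0, 0, 0, 0]'

```text
time: 15.83
position: [0.467, -0.2856, 0.2056]
ee_rot: [0.001, -0.619, 0.786, -0.002]
force: [0.5, -0.6, -2.7]
width: 0.0392
```

Run:
```python
from h import *
s=robot.read_state();print(s['position'],s['ee_rot'],w2b(s['position']),s['force'],s['ft_torque'],s['width'],s['qpos'])
p,d=read_camera('wrist');cv2.imwrite('pics/w7.png',p[:,:,::-1])
```

```text
[ 0.46702915 -0.28559431  0.20556493] [ 6.67418727e-04 -6.18673703e-01  7.85645716e-01 -1.79214452e-03] [-0.10673276  0.00133812] [ 0.46553781 -0.60816925 -2.6965228 ] [-0.01047287 -0.14682117  0.00844292] 0.03922750516402776 [-5.51592323e-01  2.58431568e-01  1.82886047e+00  1.91839323e-05
  1.05047587e+00  1.25588110e+00]
```

View pics/w7.png

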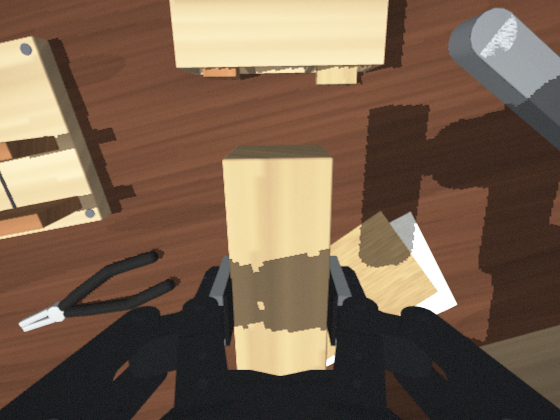

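```bash
cat > tb.py <<'E'
from h import *
np.set_printoptions(precision=4,suppress=True)
def tool():
    s=robot.read_state(); w,x,y,z=s['ee_rot']; return s, R.from_quat([x,y,z,w]).as_matrix(), s['position']
def held(tag):
    s,T,P=tool(); i=camera_info('wrist');p,d=read_camera('wrist'); cv2.imwrite(f'pics/{tag}.png',p[:,:,::-1])
    C=cloud(i,d); L=(C-P)@T   # tool coords
    hsv=cv2.cvtColor(p,cv2.COLOR_RGB2HSV)
    m=(d>.05)&(abs(L[...,0])<.03)&(L[...,1]<-.015)&(L[...,1]>-.09)&(L[...,2]>-.045)&(L[...,2]<-.012)
    q=L[m]; n=len(q)
    A=np.c_[q[:,0],q[:,1],np.ones(n)]; k=np.linalg.lstsq(A,q[:,2],rcond=None)[0]
    res=abs(A@k-q[:,2]); 
    k=np.linalg.lstsq(A[res<.004],q[res<.004,2],rcond=None)[0]
    print(n,'top z = ',k,' square end y',np.percentile(q[:,1],[1,3]),'x',np.percentile(q[:,0],[2,98]))
    for a in(-.025,-.035,-.045):
        t=q[abs(q[:,1]-a)<.004][:,0]
        if len(t): print('  ',a,np.percentile(t,[2,98]),np.mean(np.percentile(t,[2,98])))
    print(s['position'],s['ee_rot'],s['force'],s['width'],s['qpos'])
    return i,p,d,C
E
python3 -c "
from tb import *
held('w8')"
```

```text
12221 top z =  [-0.0007 -0.0046 -0.0279]  square end y [-0.059  -0.0588] x [-0.0208  0.0172]
   -0.025 [-0.0207  0.0173] -0.0016798426109523746
   -0.035 [-0.0208  0.0172] -0.0017814579265025936
   -0.045 [-0.0209  0.0172] -0.0018479886576640465
[ 0.4661 -0.285   0.2035] [ 0.0002 -0.6187  0.7857 -0.0004] [-0.6812 -0.0738 -2.6278] 0.038921447738748664 [-0.5516  0.2607  1.831   0.      1.049   1.2559]
```

jog_arm --series '[-3, 0.1, 0, 0, 0, 0, -4, 0.2, 0, 0, 0, 0, -4, 0.2, 0, 0, 0, 0, -4, 0.2, 0, 0, 0, 0, -4, 0.2, 0, 0, 0, 0, -4, 0.2, 0, 0, 0, 0, -4, 0.1, 0, 0, 0, 0, -4, 0.1, 0, 0, 0, 0]'

```text
time: 16.6
position: [0.5247, 0.0213, 0.2007]
ee_rot: [-0.002, -0.619, 0.786, 0.001]
force: [1.4, -0.3, -2.8]
width: 0.0391
```

jog_arm --series '[-3, 0, 0, 0, 0, 0, 0, 0, 0, 0, 0, -6.7, 0, 0, 0, 0, 0, -6.7, 0, 0, 0, 0, 0, -6.7, 0, 0, 0, 0, 0, -6.7, 0, 0, 0, 0, 0, -6.7, 0, 0, 0, 0, 0, -6.7, 0, 0, 0, 0, 0, -6.7]'

```text
time: 17.27
position: [0.5317, 0.0484, 0.2004]
ee_rot: [0.001, 0.882, -0.472, -0.002]
force: [-0.5, -0.3, -1.9]
width: 0.0388
```

jog_arm --series '[0, 0, 0, 0, 0, -6.8, 0, 0, 0, 0, 0, -6.8, 0, 0, 0, 0, 0, -6.8, 0, 0, 0, 0, 0, -6.8, 0, 0, 0, 0, 0, -6.8, 0, 0, 0, 0, 0, -6.8, 0, 0, 0, 0, 0, -6.8, 0, 0, 0, 0, 0, -6.6]'

```text
time: 17.93
position: [0.5316, 0.0484, 0.2004]
ee_rot: [0.0, 1.0, -0.019, -0.002]
force: [-0.2, -0.3, -2.2]
width: 0.0391
```

jog_arm --series '[0, 0, 1, 0, 0, 0, 0, 0, 1, 0, 0, 0, 0, 0, 1, 0, 0, 0, 0, 0, 1, 0, 0, 0, 0, 0, 1, 0, 0, 0, 0, 0, 0.5, 0, 0, 0, 0, 0, 0, 0, 0, 0, 0, 0, 0, 0, 0, 0]'

```text
time: 18.6
position: [0.5331, 0.0485, 0.1479]
ee_rot: [0.0, 1.0, -0.022, -0.0]
force: [-0.7, -0.9, -2.3]
width: 0.0392
```

Run:
```python
from tb import *
i,p,d,C=held('w9')
G=w2g(C); P=robot.read_state()['position'];print('tcp g',w2g(P))
m=(d>.05)&(abs(G[...,0])<.019)&(C[...,2]>.055)&(C[...,2]<.072)&(G[...,1]>.1)
print('face',m.sum(),np.percentile(G[m][:,1],[1,50,99]) if m.sum() else 0)
m=(d>.05)&(G[...,0]>.03)&(G[...,0]<.13)&(C[...,2]>.103)&(C[...,2]<.125)&(G[...,1]>.13)&(G[...,1]<.18)
if m.sum(): print('bar',np.percentile(G[m],[2,50,98],axis=0),np.median(C[m][:,2]))
for n in('side','top'):
    p,d=read_camera(n);cv2.imwrite(f'pics/{n}9.png',p[:,:,::-1]);np.savez(f'pics/{n}9.npz',p=p,d=d)
    i=camera_info(n);C=cloud(i,d);G=w2g(C)
    m=(abs(G[...,0])<.05)&(C[...,2]>.155-.0)&(C[...,2]<.2)&(abs(G[...,1])<.16)
```

```text
12618 top z =  [ 0.0002 -0.0047 -0.028 ]  square end y [-0.0608 -0.0605] x [-0.0201  0.0179]
   -0.025 [-0.0199  0.0181] -0.0009058758973168081
   -0.035 [-0.02   0.018] -0.001030560045002623
   -0.045 [-0.0203  0.0178] -0.0012493001945584874
[0.5331 0.0485 0.1479] [ 0.0001  0.9998 -0.0217 -0.0004] [-0.7439 -0.8503 -2.3453] 0.03924770850569187 [ 0.0879  0.3141  1.901  -0.      0.9272  0.1312]
tcp g [0.0003 0.0598]
face 1040 [0.1241 0.1299 0.1355]
bar [[0.0387 0.1466]
 [0.0751 0.1531]
 [0.1119 0.1599]] 0.1189336570075091
```

View pics/w9.png

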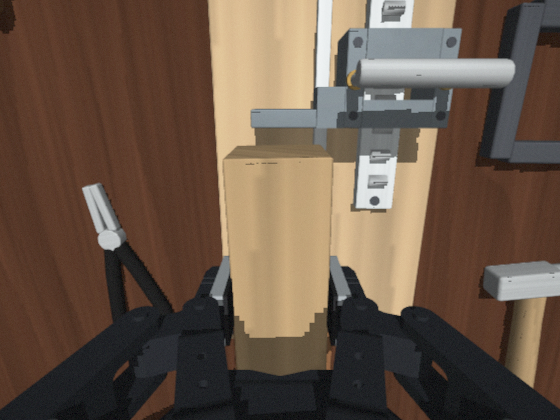

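View pics/side9.png

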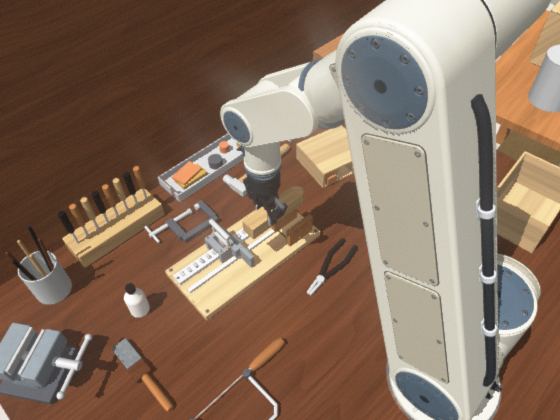

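The wrist view shows the square end at px (280,150), just clear of the stop face edge at (290,125). The bar is down. I back off 2 mm and descend.

jog_arm --series '[0, 0.2, 0.5, 0, 0, 0, 0, 0, 1, 0, 0, 0, 0, 0, 1, 0, 0, 0, 0, 0, 1, 0, 0, 0, 0, 0, 1, 0, 0, 0, 0, 0, 1, 0, 0, 0, 0, 0, 1, 0, 0, 0, 0, 0, 0.5, 0, 0, 0]'

```text
time: 19.42
position: [0.5324, 0.0464, 0.0764]
ee_rot: [0.0, 1.0, -0.021, -0.001]
force: [-0.1, 0.3, -3.1]
width: 0.0393
```

jog_arm --series '[0, 0, 0.5, 0, 0, 0, 0, 0, 0.5, 0, 0, 0, 0, 0, 0.5, 0, 0, 0, 0, 0, 0.5, 0, 0, 0, 0, 0, 0.5, 0, 0, 0, 0, 0, 0.5, 0, 0, 0, 0, 0, 0.5, 0, 0, 0, 0, 0, 0, 0, 0, 0]'

```text
time: 20.08
position: [0.5326, 0.0464, 0.0423]
ee_rot: [0.0, 1.0, -0.021, -0.001]
force: [0.4, 0.4, -1.9]
width: 0.0394
```

Run:
```python
from tb import *
i,p,d,C=held('w10')
s=robot.read_state();print(w2g(s['position']),s['force'],s['ft_torque'])
```

```text
18396 top z =  [ 0.0083 -0.0555 -0.0296]  square end y [-0.0876 -0.0828] x [-0.0198  0.0282]
   -0.025 [-0.02    0.0181] -0.0009582378473388994
   -0.035 [-0.0201  0.018 ] -0.0010404044276018532
   -0.045 [-0.0203  0.0178] -0.0012786743469092518
[0.5326 0.0464 0.0423] [ 0.0001  0.9998 -0.0215 -0.0006] [ 0.3813  0.4159 -1.9105] 0.03938289031336344 [0.0842 0.4741 1.9627 0.     0.7061 0.1271]
[-0.0003  0.0577] [-0.4234 -0.6088 -2.7283] [ 0.0216 -0.0442 -0.0258]
```

View pics/w10.png

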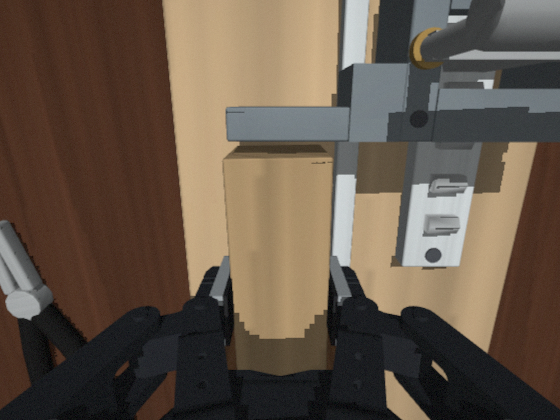

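No contact so far, and the end (px 280,150) lines up with the stop face (290,122). I lower it onto the bed.

jog_arm --series '[0, 0, 0.3, 0, 0, 0, 0, 0, 0.2, 0, 0, 0, 0, 0, 0.2, 0, 0, 0, 0, 0, 0.1, 0, 0, 0, 0, 0, 0, 0, 0, 0, 0, 0, 0, 0, 0, 0, 0, 0, 0, 0, 0, 0, 0, 0, 0, 0, 0, 0]'

```text
time: 20.8
position: [0.5332, 0.0465, 0.0355]
ee_rot: [-0.0, 1.0, -0.021, 0.0]
force: [-1.8, -1.1, 4.2]
width: 0.039
```

On the bed, with force +4 N. I nudge it towards the stop.

jog_arm --series '[0, -0.1, 0, 0, 0, 0, 0, -0.1, 0, 0, 0, 0, 0, -0.1, 0, 0, 0, 0, 0, 0, 0, 0, 0, 0, 0, 0, 0, 0, 0, 0, 0, 0, 0, 0, 0, 0, 0, 0, 0, 0, 0, 0, 0, 0, 0, 0, 0, 0]'

```text
time: 21.47
position: [0.5338, 0.0495, 0.0355]
ee_rot: [0.0, 1.0, -0.021, 0.0]
force: [-0.6, -2.9, 5.3]
width: 0.0392
```

jog_arm --series '[0, -0.1, 0, 0, 0, 0, 0, -0.1, 0, 0, 0, 0, 0, 0, 0, 0, 0, 0, 0, 0, 0, 0, 0, 0, 0, 0, 0, 0, 0, 0, 0, 0, 0, 0, 0, 0, 0, 0, 0, 0, 0, 0, 0, 0, 0, 0, 0, 0]'

```text
time: 22.13
position: [0.5338, 0.0515, 0.0355]
ee_rot: [0.0, 1.0, -0.021, 0.0]
force: [0.4, -3.2, 5.5]
width: 0.039
```

Run:
```python
from tb import *
s,T,P=tool();print(w2g(P))
p,d=read_camera('wrist');cv2.imwrite('pics/w11.png',cv2.resize(p[80:200,180:380,::-1],None,fx=4,fy=4,interpolation=cv2.INTER_CUBIC))
```

```text
[0.0005 0.0628]
```

View pics/w11.png

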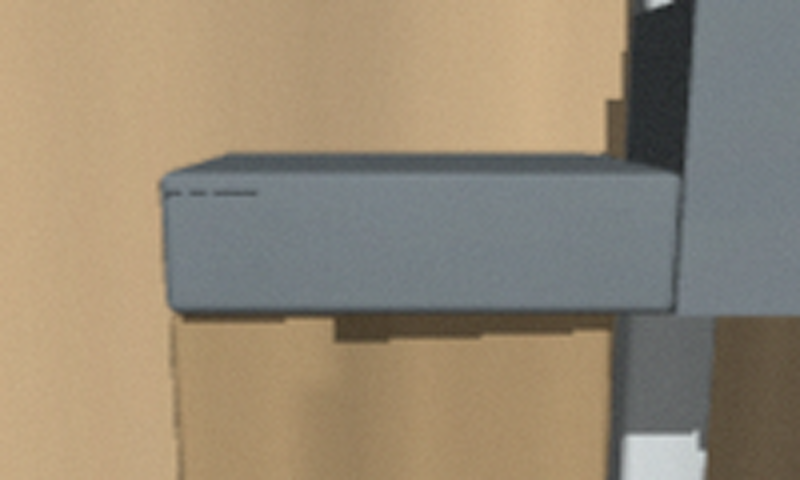

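jog_arm --series '[0, -0.1, 0, 0, 0, 0, 0, 0, 0, 0, 0, 0, 0, 0, 0, 0, 0, 0, 0, 0, 0, 0, 0, 0, 0, 0, 0, 0, 0, 0, 0, 0, 0, 0, 0, 0, 0, 0, 0, 0, 0, 0, 0, 0, 0, 0, 0, 0]'

```text
time: 22.85
position: [0.5339, 0.0518, 0.0355]
ee_rot: [0.0, 1.0, -0.021, 0.0]
force: [0.4, -8.7, 6.6]
width: 0.039
```

jog_arm --series '[0, -0.1, 0, 0, 0, 0, 0, 0, 0, 0, 0, 0, 0, 0, 0, 0, 0, 0, 0, 0, 0, 0, 0, 0, 0, 0, 0, 0, 0, 0, 0, 0, 0, 0, 0, 0, 0, 0, 0, 0, 0, 0, 0, 0, 0, 0, 0, 0]'

```text
time: 23.52
position: [0.5338, 0.052, 0.0355]
ee_rot: [0.001, 1.0, -0.021, 0.0]
force: [0.3, -15.1, 6.2]
width: 0.039
```

It is firmly against the stop (15 N). I relax the push, release, and rise.

jog_arm --series '[0, 0.15, 0, 0, 0, 0, 0, 0, 0, 0, 0, 0, 0, 0, 0, 0, 0, 0, 0, 0, 0, 0, 0, 0, 0, 0, 0, 0, 0, 0, 0, 0, 0, 0, 0, 0, 0, 0, 0, 0, 0, 0, 0, 0, 0, 0, 0, 0]'

```text
time: 24.18
position: [0.5338, 0.0516, 0.0355]
ee_rot: [0.0, 1.0, -0.021, 0.0]
force: [-1.0, -6.0, 5.7]
width: 0.0389
```

jog_arm --series '[0, 0, 0, 0, 0, 0, 0, 0, 0, 0, 0, 0, 0, 0, 0, 0, 0, 0, 0, 0, 0, 0, 0, 0, 0, 0, 0, 0, 0, 0, 0, 0, -1, 0, 0, 0, 0, 0, -2, 0, 0, 0, 0, 0, -3, 0, 0, 0]' --jaw 0.6

```text
time: 24.85
position: [0.5316, 0.0519, 0.0946]
ee_rot: [0.0, 1.0, -0.021, -0.002]
force: [-0.4, 0.6, -0.2]
width: 0.0518
```

jog_arm --series '[0, 0, -3, 0, 0, 0, 0, 0, -3, 0, 0, 0, 0, 0, -3, 0, 0, 0, 0, 0, -3, 0, 0, 0, 0, 3, 0, 0, 0, 0, 0, 3, 0, 0, 0, 0, 0, 3, 0, 0, 0, 0, 0, 0, 0, 0, 0, 0]'

```text
time: 25.52
position: [0.5292, -0.0416, 0.2164]
ee_rot: [0.001, 1.0, -0.022, 0.001]
force: [1.1, 0.6, 0.7]
width: 0.0511
```

Run:
```python
from tb import *
s,T,P=tool();print(w2g(P),P,s['force'],s['time'])
i=camera_info('wrist');p,d=read_camera('wrist');cv2.imwrite('pics/w12.png',p[:,:,::-1])
C=cloud(i,d);G=w2g(C)
def rep(C,G,d,n):
    m=(d>.05)&(abs(G[...,0])<.03)&(G[...,1]>.02)&(G[...,1]<.125)&(C[...,2]>.056)&(C[...,2]<.0645);q=G[m]
    if m.sum()>30:
        print(n,'batten',m.sum(),np.median(C[m][:,2]),np.percentile(q,[2,98],axis=0).tolist(),cv2.minAreaRect((q*1000).astype(np.float32)))
    m=(d>.05)&(G[...,0]>.03)&(G[...,0]<.13)&(C[...,2]>.103)&(C[...,2]<.13)&(G[...,1]>.13)&(G[...,1]<.18)
    if m.sum(): print(n,'bar',m.sum(),np.percentile(G[m],[2,50,98],axis=0).tolist(),np.median(C[m][:,2]))
rep(C,G,d,'w')
p,d=read_camera('side');i=camera_info('side');C=cloud(i,d);rep(C,w2g(C),d,'side')
cv2.imwrite('pics/s12.png',cv2.resize(p[170:310,130:330,::-1],None,fx=4,fy=4,interpolation=cv2.INTER_CUBIC))
```

```text
[-0.0001 -0.0304] [ 0.5292 -0.0416  0.2164] [1.1187 0.5502 0.7439] 25.5167
w batten 6000 0.0632072369448444 [[-0.01976286414864433, 0.02220164893402352], [0.018907767290694998, 0.12311990862309594]] ((4.418478012084961, 72.51431274414062), (51.12272262573242, 104.47185516357422), 0.09904275834560394)
side batten 391 0.06205261778692828 [[-0.019508394049144725, 0.021618705806018435], [0.021512838008445338, 0.11890777708774473]] ((0.6544971466064453, 72.00272369384766), (44.88412857055664, 104.6323471069336), 1.8161064386367798)
side bar 143 [[0.03975792697766877, 0.1461173847322218], [0.0738891271314278, 0.1536553323885607], [0.11488256813185564, 0.15943600582316952]] 0.11781856569911042
```

View pics/w12.png

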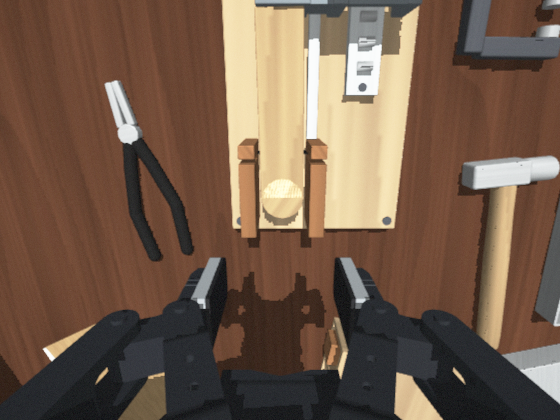

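View pics/s12.png

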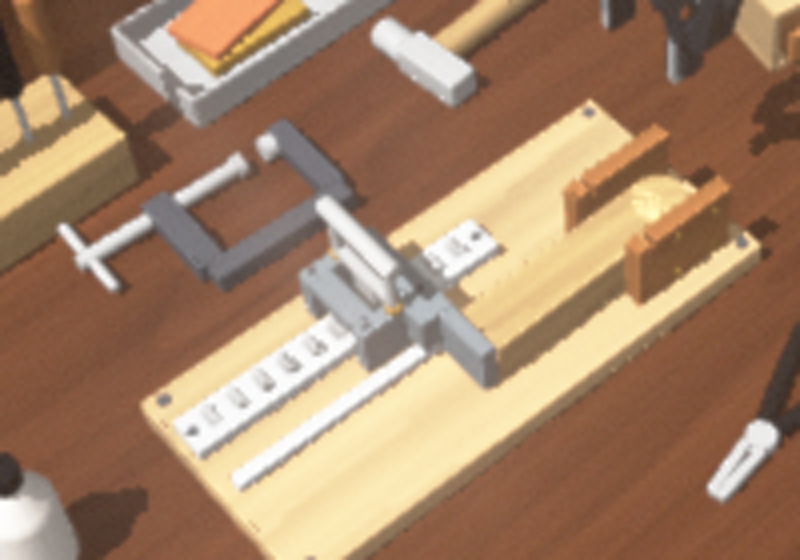

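The batten is flat (top at 0.062), in the channel between the walls, and against the stop. The bar is down and the gripper is clear, so I hand in.

```bash
python3 -c "
from cell import robot
print(robot.hand_in()); print(robot.read_state()['time'])"
```

```text
the job is handed in; nothing more can be done
None
the job is handed in; nothing more can be done
```

I lifted the release bar, slid the stop from the 220 mm notch to the 120 mm notch with the bar held up, and let it drop in. Then I pulled the round-ended batten out of the middle cell and regrasped it about 60 mm from its square end. I laid it in the channel, pushed it against the stop and handed in at about 25.6 s; no verdict was reported.

**Last checks:**
- **Stop:** it moved 98–100 mm by camera and tool readings, which puts its face at about 122 mm. The notch allows about 2 mm of play.
- **Release bar:** its top is at 118–119 mm, the same height as when it was down at the start.
- **Batten:** its top is at 62–63 mm, so it lies flat on the bed. It sits within about 1 mm of the channel's centre line and lies along it, with its round end between the saw walls.
- **Square end against the stop:** the push rose to 15 N with almost no movement, so it was in contact. The gap after I released was only checked by eye in the side picture.
- **Gripper and other pieces:** the gripper was clear, with no load. I touched no other offcut or tool, and the hammer, G-clamp and pliers look unmoved in the last pictures; I did not measure them.

**Disagreements:** the cameras differed by 1–2 mm on stop and bar positions, and by up to about 4 mm on the square end. I settled the final contact by force.

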